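# Shut the stock chest and pin its clasp

## Task

Push the chest's lid fully shut, so that the lid's lug stands between the two ears of the clasp. Then take the red-handled locking pin from its rest, push it through all three holes from either side until its collar is up against the ear, and let go of it. Leave everything else on the bench where it is.

Things in the scene. Friction and masses are not known exactly. Their poses are not given: they have to be found in the camera images.
- chest: Shallow blue steel chest fixed to the bench, 170 (x) x 240 (y) x 62 mm high without its lid. Origin: centre of its underside, on the bench. x points from its clasp side to its hinge side, y along hinge and hole line, z up. The clasp is in the middle of the -x side.
- clasp (a point): Middle of the clasp, chest frame (-103, 0, 110) mm, axes as the chest's. Two upright steel ears, 36 mm wide (x), 12 mm thick (y), tops 128 mm above the bench, fill y from -26 to -14 and 14 to 26 mm of here. With the lid shut its yellow lug stands between them. Ears and lug each have a 20 mm round through hole, then all on one level line along y through this point.
- lid (a joint): Angle of the chest's grey lid, rad: 0 shut, growing as it opens; starts part open, 0.45 to 0.8. The lid is stiff and stays where it is left; some 3 to 8 N downwards on its front half moves it; it stops dead at 0.
- hinge_line (a point): Middle of the lid's hinge line, chest frame (85, 0, 62) mm; axes as the chest's. The lid is a plate 172 mm long from here to its front edge, 240 mm wide (y) and 8 mm thick; its upper face is 70 mm above the bench when shut.
- lid_lug (a point): Centre of the hole in the lid's lug: a yellow upright plate in the middle of the lid's front edge, 20 mm thick (y), 36 mm wide, reaching 58 mm above the lid's upper face (hole 40 mm above it), 188 mm from the hinge line along the lid. With the lid shut it coincides with point clasp, axes as the chest's.
- pin_grip (a point): Centre of the loose locking pin's grip, on its axis. The pin is round, 151 mm long, about 0.15 kg, lying level; own +y points from handle to nose. Red handle 24 mm across, 60 mm long, from 33 mm behind to 27 mm ahead of here; then a steel collar 34 mm across, 6 mm thick (front face 33 mm ahead); then the steel shank, 14 mm across, 85 mm long, last 10 mm tapering to 6 mm.
- pin_shank (a point): Point on the pin's axis, 26 mm ahead of the collar's front face, 59 mm ahead of pin_grip. With the pin fully home, from either side, it coincides with point clasp. Axes: y along the pin towards its nose.
- rest: Fixed wooden rest, base 75 x 150 x 12 mm, origin on the bench, y along the pin. The pin starts on it, axis 65 mm above the bench, in two open-topped saddles, walls up to axis height: one under the handle's end (54 to 63 mm behind the collar's front face, 58 mm wide), one under the shank (34 to 44 mm ahead of it, 48 mm wide). Lift the pin straight up.
- tape: Bystander, loose: yellow ring of tape, 90 mm across, 25 mm high, lying flat; origin under its centre.
- oil: Bystander, loose: green bottle, 56 mm across, 130 mm tall; origin under its centre.
- jar: Bystander, loose: amber jar, 68 mm across, 85 mm tall; origin under its centre.
- driver: Bystander, loose: screwdriver with orange handle, lying on the bench; origin near its middle.
- wrench: Bystander, loose: steel wrench lying on the bench; origin near its middle.
- bin: Bystander, loose: small open blue bin, 150 x 110 x 70 mm; origin under its centre.
- carton: Bystander, loose: closed cardboard carton, 110 x 130 x 90 mm; origin under its centre.
Mind the look-alikes: they are no part of the job. There is more than one size of the part that bears pin_grip; the job needs the smaller.

How it is judged:
On the way, in this order (a step that is already met when the one before it is completed fails the run):
1. The lid is fully shut while the pin is still out of the clasp (value of joint lid below 0.05 rad and distance between pin_shank and clasp above 0.08 m), for 0.2 s.
2. The pin is through all three holes (value of joint lid below 0.05 rad and distance between pin_shank and clasp below 0.01 m and angle between the y axis of pin_shank and the y axis of chest, either way round below 0.15 rad), for 0.2 s.
At the end, for the whole second after the job is handed in: The lid is shut (within 0.05 rad); the pin lies through both ears and the lug, along the hole line within 0.15 rad, its collar at the outer face of an ear (pin_shank within 10 mm of clasp); it is released and at rest (all of step 2 and linear speed of pin below 0.03 m/s and contact force between the fingers and pin below 0.05 N); the robot touches nothing.
It fails at once if A bystander was pushed more than 40 mm from its place (distance of any of tape, oil, jar, driver, wrench, bin, carton from where it was at the start of the episode above 0.04 m).
It also fails if it takes over 54 s, if anything falls off the work surface, if the arm or the gripper's body presses on something with over 40 N, if the wrist force passes 120 N, or if a joint passes its speed limit or range.

## Robot

A 7-joint arm with a two-finger parallel gripper is mounted at the origin on the work surface. World frame = base frame: x ahead of the robot, y to its left, z up, the work surface at z = 0. Lengths are in m, angles in rad, forces in N, time in s.
With the tool pointing down it reaches from about 0.4 to 0.85 m from the base axis. Payload 10.4 kg.
Tool frame: the origin (TCP) lies at the very end of the fingers, on their centre line; the grasp point (between the pads) lies 19 mm behind it (manip.grip_depth is the distance from the TCP to the grasp point, in m); z points along the fingers, x is the direction in which the jaws open and shut, and the axes are right-handed (so a half turn about z gives the same grasp; the last joint's range is limited). The gripper opens to 85 mm and grips with 20 to 120 N. Pads are 22 mm wide; open, the fingers measure 114 mm over their backs; the gripper's body (76 mm by 85 mm) begins 54 mm behind the grasp point. The pads swing forward as they close: fully open they stand 13 mm farther back than shut.
Start: joints at [-1.256, 0.332, -0.065, 1.46, 0.022, 1.35, -0.088], TCP at [0.207, 0.59, 0.231] pointing down, gripper open.
Joint ranges: [-2.6, 2.6], [-0.5, 2.12], [-1.47, 1.34], [0.16, 2.42], [-1.27, 4.41], [0.06, 2.06], [-2.6, 2.6]. Speed limits (rad/s): [2.22, 2.22, 2.79, 2.79, 3.14, 3.14, 3.14].

## Interface

Orientations are given as a unit quaternion [x, y, z, w].
In Python, from workcell import manip, cams gives the robot as it stands. The module is installed in compiled form; this text tells all that it offers.
- The arm moves only by the tool move_arm, never from a script. Its arguments are lists of equal length, an entry for each row: "claw": the opening, from 0 (shut) to 1 (fully open); "dp": the shift along the tool's x, y, z as a fraction of full scale, a list of three; "turn": the turn, a rotation vector about the tool's x, y, z as a fraction of full scale, a list of three. A call has 1 to 8 rows; each row shifts and turns the commanded pose from where the row before left it, along the tool's axes as they then stand; what a row does not reach is not made up. Full scale, the value 1, is 200 mm for a shift and 45 degrees for a turn. A row lasts 1/12 s, in which the tool goes at most 41.7 mm and 7.16 degrees, less where a joint would pass 70% of its speed; a pose out of reach is approached as far as the arm can. A call with a number of a shift or a turn outside -1 to 1 is refused whole. A call with a gripper value outside its range is refused whole. The fingers move at their own pace and stop on an object; "grip_force" is the grip in N (left out, the last holds). Time passes only in rows, so rows that do not move let the fingers close. It gives the time, the measured TCP pose, the force and the opening at its end, in the units of the state.
- manip.get_obs(): the state, without advancing time (a new reading comes with each control period).
- cams.camera(name): name is "scene" or "top" or "wrist"; returns the picture (480x640x3 uint8, red, green, blue); there is no depth.
- cams.camera_info(name): a dict with "fx", "fy", "cx", "cy" (pixels), "pose" (4x4, takes a point from camera to world coordinates); the wrist camera has in their place "tool_from_camera" (4x4, takes a point from camera to tool coordinates, whose origin is the TCP and whose axes are the tool frame's). Camera axes: x right, y down, z forward; pixel columns grow to the right and rows downward; lengths in m; the calibration is good to about 2 mm. A picture is of the moment at which its call begins: read the wrist's pose just before it. camera_info takes no time and is no camera call.
- manip.hand_in(): hands the job in, once; it reports no verdict.
The state is a dict: "clock": time; "joint_pos": joint angles; "joint_velocities": joint speeds; "tau": joint torques, N m; "position": TCP position; "ee_rot": TCP orientation; "ft_force": force on the tool from outside, world axes, zero at the start; "torque": the same for the moment, N m; "grip_width": opening from 0.0 (shut) to 1.0 (fully open).
Only numpy, scipy, OpenCV 4.12 (cv2) and the standard library are available. Lean on these libraries where they do the work, as an engineer would, in place of code of your own. Each camera call takes 0.05 s, during which the arm holds its last target.

## Working session

There is one attempt and no reset: what is moved stays moved. The work goes in short steps, Python scripts to look and compute and a tool call to move; the robot and the scene stay as the last step left them, time stands still between calls to the robot, and variables do not carry over. Pictures are saved under pics/ and viewed, and the job is handed in when it is done.

Besides the shell and the picture viewer there is one more tool, called after "Request:" in YAML: its name, and indented under it one key for each argument. move_arm: Moves the arm, as the interface text tells. Shift numbers are shares of 200 mm and turn numbers shares of 45 degrees, none past 1 either way. Its arguments: {"type":"object","properties":{"claw":{"type":"array","items":{"type":"number"}},"dp":{"type":"array","items":{"type":"array","items":{"type":"number"}}},"turn":{"type":"array","items":{"type":"array","items":{"type":"number"}}},"grip_force":{"type":"number"}},"required":["claw","dp","turn"]}

```bash
mkdir -p pics; ls
python3 - <<'E'
from workcell import manip, cams
import cv2,numpy as np
np.set_printoptions(precision=4,suppress=True)
o=manip.get_obs();print({k:np.round(v,4) for k,v in o.items()}, manip.grip_depth)
for n in ["scene","top","wrist"]:
    im=cams.camera(n);cv2.imwrite(f"pics/{n}0.png",im[:,:,::-1]);print(n,cams.camera_info(n))
E
```

```text
pics
{'clock': np.float64(0.0), 'joint_pos': array([-1.2556,  0.3329, -0.0647,  1.461 ,  0.0216,  1.3499, -0.0885]), 'joint_velocities': array([ 0.0016,  0.001 ,  0.    , -0.0001,  0.0011, -0.0004,  0.0002]), 'tau': array([  0.0001, -62.545 ,   0.0491, -39.1591,   0.0162,   0.0101,
        -0.    ]), 'position': array([0.207 , 0.5893, 0.2305]), 'ee_rot': array([ 0.8159,  0.5782, -0.0006,  0.0005]), 'ft_force': array([ 0.2044, -0.6262,  0.4128]), 'torque': array([-0.0153,  0.0245, -0.0112]), 'grip_width': np.float64(0.9974)} 0.0187
scene {'fx': 550.6234954704414, 'fy': 550.6234954704414, 'cx': 311.7359188280077, 'cy': 246.1399887118244, 'pose': array([[-0.3702,  0.6115, -0.6993,  1.4914],
       [ 0.929 ,  0.2411, -0.2809,  0.3963],
       [-0.0032, -0.7536, -0.6573,  1.0229],
       [ 0.    ,  0.    ,  0.    ,  1.    ]])}
top {'fx': 545.4288108407947, 'fy': 545.4288108407947, 'cx': 322.39197691217004, 'cy': 237.85769770941036, 'pose': array([[ 0.0225, -0.981 ,  0.1925,  0.2861],
       [-0.9996, -0.0252, -0.0114, -0.0031],
       [ 0.0161, -0.1921, -0.9812,  1.2829],
       [ 0.    ,  0.    ,  0.    ,  1.    ]])}
wrist {'fx': 410.68154660861063, 'fy': 410.68154660861063, 'cx': 323.4805229507552, 'cy': 231.78283783531614, 'tool_from_camera': array([[ 1.    ,  0.0003,  0.0011, -0.0006],
       [-0.0005,  0.963 ,  0.2695, -0.0692],
       [-0.001 , -0.2695,  0.963 , -0.1431],
       [ 0.    ,  0.    ,  0.    ,  1.    ]])}
```

View pics/scene0.png

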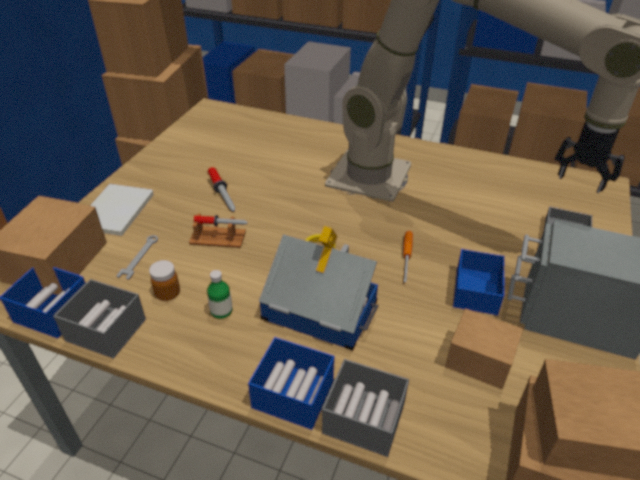

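View pics/top0.png

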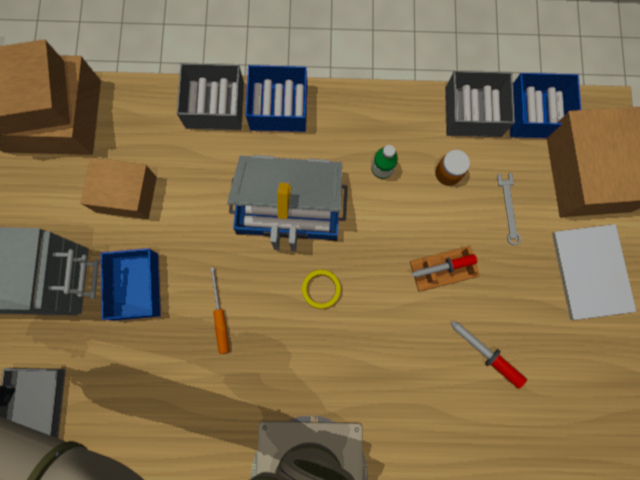

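View pics/wrist0.png

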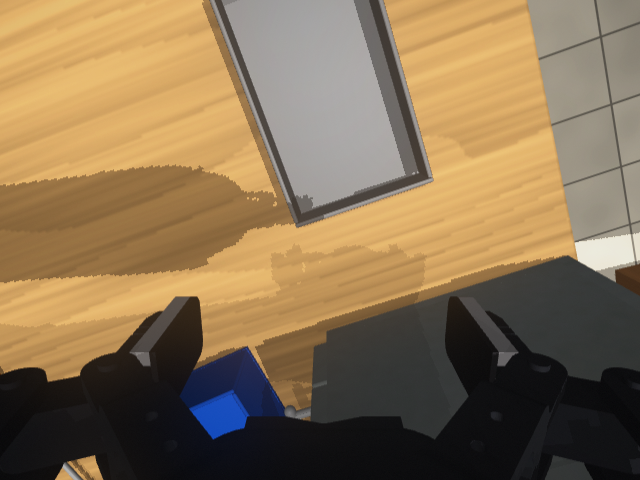

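Run:
```python
import cv2
t=cv2.imread("pics/top0.png");s=cv2.imread("pics/scene0.png")
a=cv2.resize(t[220:400,380:560],(800,800//1*180//180))[:600] if 0 else cv2.resize(t[230:380,385:585],(800,600),interpolation=cv2.INTER_CUBIC)
cv2.imwrite("pics/c1.png",a)
cv2.imwrite("pics/c2.png",cv2.resize(t[145:265,215:375],(800,600),interpolation=cv2.INTER_CUBIC))
cv2.imwrite("pics/c3.png",cv2.resize(s[150:270,160:320],(800,600),interpolation=cv2.INTER_CUBIC))
cv2.imwrite("pics/c4.png",cv2.resize(s[215:350,240:420],(800,600),interpolation=cv2.INTER_CUBIC))
```

```text
(no output)
```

View pics/c1.png

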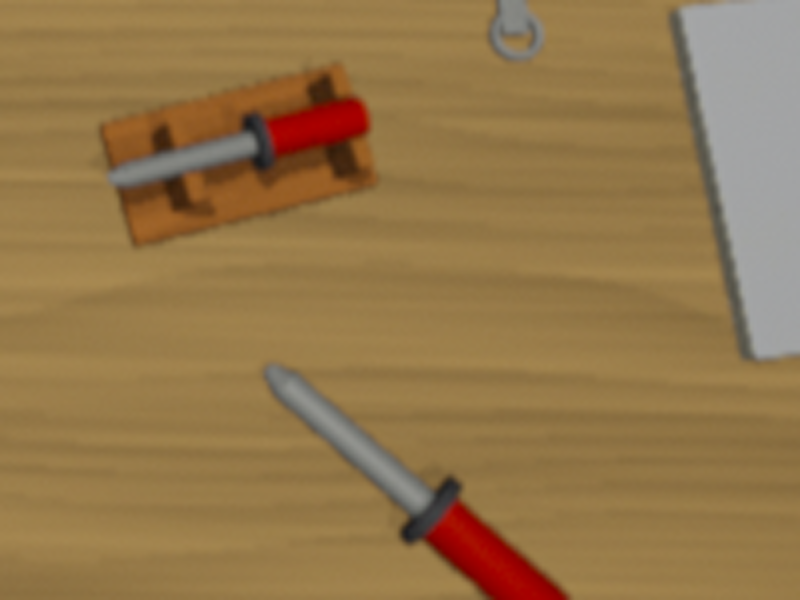

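View pics/c2.png

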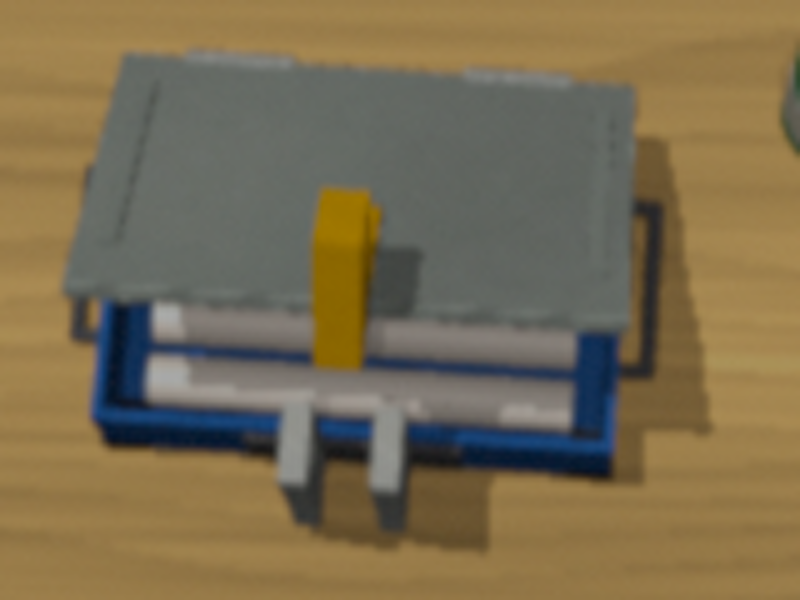

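View pics/c3.png

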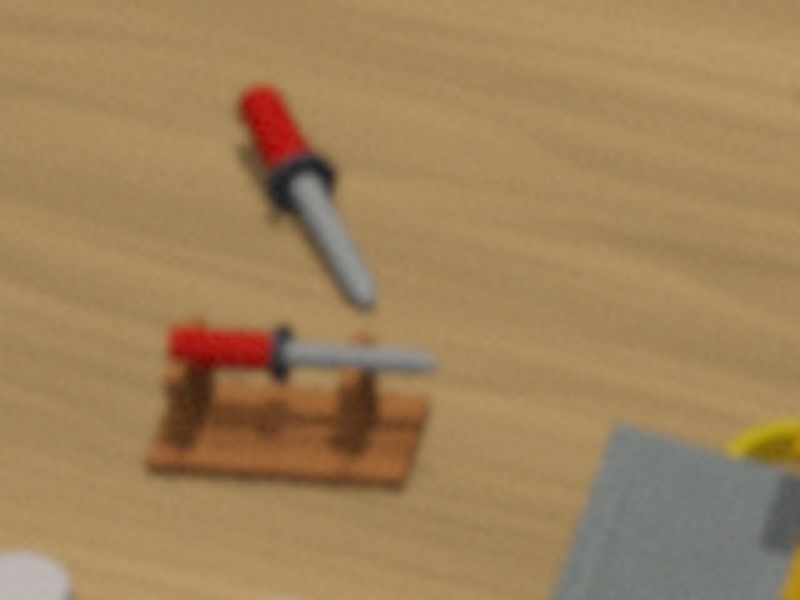

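View pics/c4.png

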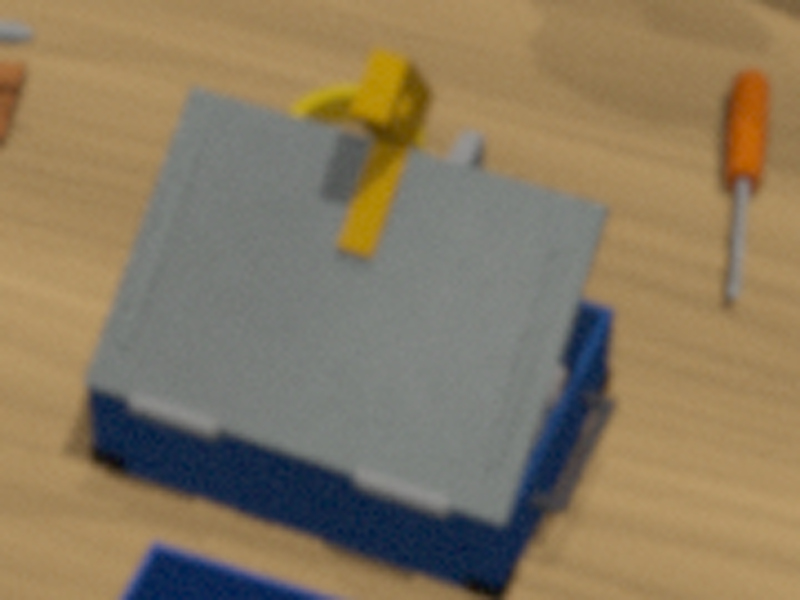

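```bash
cat > h.py <<'E'
import numpy as np, cv2
from workcell import manip, cams
from scipy.spatial.transform import Rotation as R
np.set_printoptions(precision=4,suppress=True)
def proj(n,P,T=None):
    i=cams.camera_info(n); P=np.atleast_2d(P)
    if n=="wrist": T=T@i["tool_from_camera"]
    else: T=i["pose"]
    c=(P-T[:3,3])@T[:3,:3]
    return np.c_[i["fx"]*c[:,0]/c[:,2]+i["cx"], i["fy"]*c[:,1]/c[:,2]+i["cy"]]
def toolT(o=None):
    o=o or manip.get_obs(); T=np.eye(4);T[:3,:3]=R.from_quat(o["ee_rot"]).as_matrix();T[:3,3]=o["position"];return T
def rz(a): return np.array([[np.cos(a),-np.sin(a),0],[np.sin(a),np.cos(a),0],[0,0,1]])
def chestpt(p,P): return np.array([p[0],p[1],0])+np.atleast_2d(P)@rz(p[2]).T
def lidpt(p,P): # lid coords: x distance from hinge toward front, y, z above hinge
    P=np.atleast_2d(P);a=p[3];s=P[:,0];z=P[:,2]
    return chestpt(p,np.c_[.085-s*np.cos(a)+z*np.sin(a)*1.0,P[:,1],.062+s*np.sin(a)+z*np.cos(a)])
def pinpt(p,ds,z=.065): # p=x,y(of grip),yaw of direction(+y pin)
    ds=np.atleast_1d(ds);return np.c_[p[0]-np.sin(p[2])*ds,p[1]+np.cos(p[2])*ds,np.full(len(ds),z)]
E
cat > fit.py <<'E'
from h import *
from scipy.optimize import least_squares as LS
def c(u,o,s): return (np.array(u,float)+.5)/s-.5+np.array(o)
t2=lambda u:c(u,(215,145),5); t1=lambda u:c(u,(385,230),4); s3=lambda u:c(u,(160,150),5); s4=lambda u:c(u,(240,215),40/9)
E=[];U=t2([(283,403),(318,403),(278,483),(313,487),(376,405),(408,405),(370,487),(405,492)])
for y0,y1 in((.026,.014),(-.014,-.026)): E+=[(-.085,y0,.128),(-.085,y1,.128),(-.121,y0,.128),(-.121,y1,.128)]
rim=np.array([(-.085,.12,.062),(-.085,-.12,.062)]);Ur=t2([(95,415),(612,450)])
L=np.array([(.172,.12,.008),(.172,-.12,.008),(0,.12,.008),(0,-.12,.008)]);Ul=t2([(65,292),(628,328),(125,55),(635,88)]);Us=s4([(608,207),(190,90),(500,525),(92,388)])
def f(p): return np.r_[(proj("top",chestpt(p,E))-U).ravel(),(proj("top",chestpt(p,rim))-Ur).ravel(),(proj("top",lidpt(p,L))-Ul).ravel(),(proj("scene",lidpt(p,L))-Us).ravel()]
r=LS(f,[.5,.05,0,.6],loss="soft_l1");print(r.x,f(r.x).reshape(-1,2).round(1).tolist())
p=r.x;print("clasp",chestpt(p,(-.103,0,.11)),"lug",lidpt(p,(.188,0,.048)))
D=np.array([-.033,.030,.118])
UT=t1([(366,115),(260,141),(112,177)]);US=s3([(172,345),(282,352),(435,361)])
g=lambda q:np.r_[(proj("top",pinpt(q,D))-UT).ravel(),(proj("scene",pinpt(q,D))-US).ravel()]
r=LS(g,[.45,-.3,0]);print("pin",r.x,g(r.x).reshape(-1,2).round(1).tolist())
E
python3 fit.py
```

```text
[ 0.6226  0.0647 -0.0347  0.5978] [[0.5, -0.4], [-0.9, -0.0], [0.3, -0.0], [-1.1, -0.5], [0.4, 0.3], [-0.5, 0.7], [0.4, 0.3], [-1.0, -0.4], [-0.8, 1.0], [0.7, 0.3], [-0.6, 0.4], [0.5, -0.0], [-0.6, -0.6], [0.1, -1.0], [-0.5, 0.1], [-0.4, -0.3], [0.2, -0.0], [-3.2, -0.6]]
clasp [[0.5196 0.0683 0.11  ]] lug [[0.5792 0.0662 0.2075]]
pin [ 0.477  -0.3345  0.2652] [[-0.3, 0.4], [-0.4, 0.4], [-0.8, 0.6], [-0.8, 0.1], [-0.9, 0.3], [-0.6, 0.6]]
```

Request:
move_arm:
  claw: [0, 0, 0, 0, 0, 0, 0, 0]
  dp:
    - [0, 0, -0.2]
    - [0, 0, -0.2]
    - [0, 0, -0.2]
    - [0, 0, 0]
    - [0, 0, 0]
    - [0, 0, 0]
    - [0, 0, 0]
    - [0, 0, 0]
  turn:
    - [0, 0, 0.15]
    - [0, 0, 0.15]
    - [0, 0, 0.15]
    - [0, 0, 0.15]
    - [0, 0, 0.15]
    - [0, 0, 0.15]
    - [0, 0, 0.15]
    - [0, 0, 0.15]
  grip_force: 60

```text
clock: 0.82
position: [0.2071, 0.5896, 0.351]
ee_rot: [0.99, 0.142, -0.0, 0.0]
ft_force: [-0.2, -0.1, -0.2]
grip_width: 0.002
```

```bash
cat >> h.py <<'E'
CH=[0.6226,0.0647,-0.0347,0.5978]; PIN=[0.477,-0.3345,0.2652]
def goto(pos,yaw=None):
    "prints the turn (world yaw of tool x, tool down) and shift, in tool axes and units"
    o=manip.get_obs();T=toolT(o);M=T[:3,:3]
    print("t",round(float(o["clock"]),2),"pos",o["position"],"F",o["ft_force"],"w",round(float(o["grip_width"]),3),"j",o["joint_pos"])
    print("yaw",np.arctan2(M[1,0],M[0,0]),"z axis",M[:,2])
    G=M
    if yaw is not None:
        x=np.array([np.cos(yaw),np.sin(yaw),0]);z=np.array([0,0,-1.]);G=np.c_[x,np.cross(z,x),z]
        print("turn units",R.from_matrix(M.T@G).as_rotvec()/(np.pi/4))
    d=np.array(pos)-o["position"]
    print("shift units now-axes",M.T@d/.2,"after-turn axes",G.T@d/.2)
E
python3 - <<'E'
from h import *
t=chestpt(CH,(-.045,-.075,.23))[0];print(t);goto(t,-.035)
E
```

```text
[ 0.575  -0.0087  0.23  ]
t 0.82 pos [0.2071 0.5896 0.351 ] F [-0.1669 -0.0671 -0.2052] w 0.002 j [-1.3508  0.3009  0.0597  1.256  -0.0177  1.5857 -1.0092]
yaw 0.28474660630940096 z axis [-0.0001 -0.0005 -1.    ]
turn units [0.0006 0.0003 0.4071]
shift units now-axes [0.9255 3.3875 0.6063] after-turn axes [1.9433 2.9253 0.6049]
```

Request:
move_arm:
  claw: [0, 0, 0, 0, 0, 0, 0, 0]
  dp:
    - [0, 0, 0]
    - [0, 0, 0]
    - [0, 0, 0]
    - [0.108, 0.1625, 0]
    - [0.108, 0.1625, 0]
    - [0.108, 0.1625, 0]
    - [0.108, 0.1625, 0]
    - [0.108, 0.1625, 0]
  turn:
    - [0, 0, 0.136]
    - [0, 0, 0.136]
    - [0, 0, 0.135]
    - [0, 0, 0]
    - [0, 0, 0]
    - [0, 0, 0]
    - [0, 0, 0]
    - [0, 0, 0]

```text
clock: 1.48
position: [0.311, 0.4223, 0.3511]
ee_rot: [1.0, -0.015, -0.0, 0.0]
ft_force: [1.1, 0.8, -0.1]
grip_width: 0.001
```

Request:
move_arm:
  claw: [0, 0, 0, 0, 0, 0, 0, 0]
  dp:
    - [0.108, 0.1625, 0]
    - [0.108, 0.1625, 0]
    - [0.108, 0.1625, 0]
    - [0.108, 0.1625, 0]
    - [0.108, 0.1625, 0]
    - [0.108, 0.1625, 0]
    - [0.108, 0.1625, 0]
    - [0.108, 0.1625, 0]
  turn:
    - [0, 0, 0]
    - [0, 0, 0]
    - [0, 0, 0]
    - [0, 0, 0]
    - [0, 0, 0]
    - [0, 0, 0]
    - [0, 0, 0]
    - [0, 0, 0]

```text
clock: 2.15
position: [0.476, 0.1573, 0.3514]
ee_rot: [1.0, -0.015, 0.0, -0.0]
ft_force: [1.8, 0.3, 0.3]
grip_width: -0.005
```

Run:
```python
from h import *
t=chestpt(CH,(-.045,-.075,.19))[0];print(t);goto(t,-.035)
```

```text
[ 0.575  -0.0087  0.19  ]
t 2.15 pos [0.476  0.1573 0.3514] F [1.7929 0.2617 0.3196] w -0.005 j [-0.8994 -0.0022  0.4937  1.5978  0.0006  1.5454 -0.4348]
yaw -0.029020789645431918 z axis [ 0.0001  0.0005 -1.    ]
turn units [-0.0006 -0.0001  0.0076]
shift units now-axes [0.519  0.8156 0.8064] after-turn axes [0.5239 0.812  0.8068]
```

Request:
move_arm:
  claw: [0, 0, 0, 0, 0, 0, 0, 0]
  dp:
    - [0.104, 0.162, 0]
    - [0.104, 0.162, 0]
    - [0.104, 0.162, 0]
    - [0.104, 0.162, 0.05]
    - [0.08, 0.13, 0.15]
    - [0, 0, 0.2]
    - [0, 0, 0.2]
    - [0, 0, 0.2]
  turn:
    - [0, 0, 0]
    - [0, 0, 0]
    - [0, 0, 0]
    - [0, 0, 0]
    - [0, 0, 0]
    - [0, 0, 0]
    - [0, 0, 0]
    - [0, 0, 0]

```text
clock: 2.82
position: [0.5695, 0.0007, 0.1903]
ee_rot: [1.0, -0.015, 0.0, -0.0]
ft_force: [0.4, 1.4, -0.2]
grip_width: 0.002
```

Run:
```python
from h import *
t=chestpt(CH,(-.045,-.075,.17))[0];print(t);goto(t,-.035)
im=cams.camera("scene");cv2.imwrite("pics/s1.png",cv2.resize(im[100:370,200:560,::-1],(800,600)))
```

```text
[ 0.575  -0.0087  0.17  ]
t 2.82 pos [0.5695 0.0007 0.1903] F [ 0.4125  1.3913 -0.2159] w 0.002 j [-0.6395  0.2665  0.6618  1.6989 -0.1723  1.235   0.0317]
yaw -0.03052517786741007 z axis [ 0.0002  0.     -1.    ]
turn units [-0.     -0.0003  0.0057]
shift units now-axes [0.0289 0.0461 0.1014] after-turn axes [0.0291 0.046  0.1014]
```

View pics/s1.png

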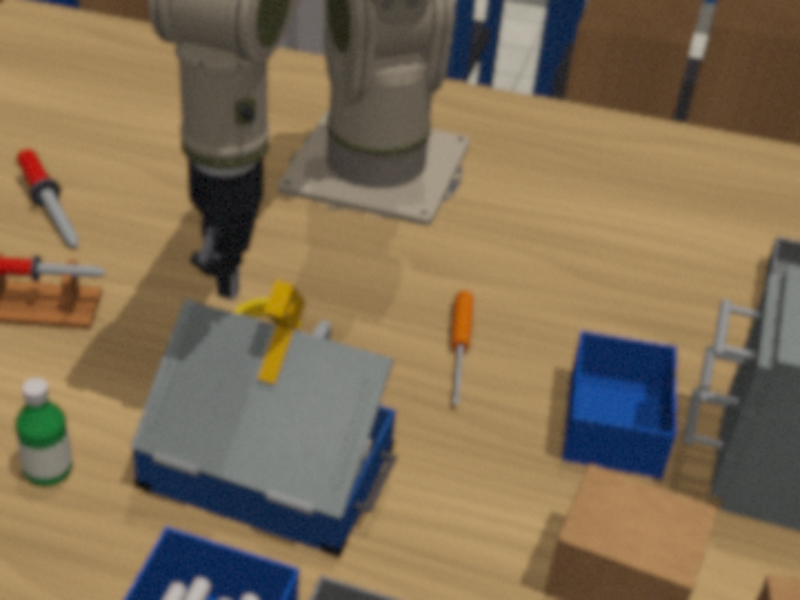

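Request:
move_arm:
  claw: [0, 0, 0, 0, 0, 0, 0, 0]
  dp:
    - [0.06, 0.046, 0]
    - [0, 0, 0.05]
    - [0, 0, 0.05]
    - [0, 0, 0.05]
    - [0, 0, 0.05]
    - [0, 0, 0.05]
    - [0, 0, 0.05]
    - [0, 0, 0.05]
  turn:
    - [0, 0, 0]
    - [0, 0, 0]
    - [0, 0, 0]
    - [0, 0, 0]
    - [0, 0, 0]
    - [0, 0, 0]
    - [0, 0, 0]
    - [0, 0, 0]

```text
clock: 3.53
position: [0.5813, -0.0078, 0.1213]
ee_rot: [1.0, -0.014, -0.0, -0.0]
ft_force: [-0.1, -0.3, 3.4]
grip_width: 0.001
```

Request:
move_arm:
  claw: [0, 0, 0, 0, 0, 0, 0]
  dp:
    - [0, 0, 0.05]
    - [0, 0, 0.05]
    - [0, 0, 0.04]
    - [0, 0, 0.03]
    - [0, 0, 0.02]
    - [0, 0, 0.01]
    - [0, 0, 0]
  turn:
    - [0, 0, 0]
    - [0, 0, 0]
    - [0, 0, 0]
    - [0, 0, 0]
    - [0, 0, 0]
    - [0, 0, 0]
    - [0, 0, 0]

```text
clock: 4.12
position: [0.5814, -0.0081, 0.0817]
ee_rot: [1.0, -0.015, -0.0, 0.0]
ft_force: [0.9, -0.2, 0.3]
grip_width: -0.008
```

Request:
move_arm:
  claw: [0, 0, 0, 0, 0]
  dp:
    - [0, 0, 0.015]
    - [0, 0, 0.01]
    - [0, 0, 0.01]
    - [0, 0, 0.01]
    - [0, 0, 0.005]
  turn:
    - [0, 0, 0]
    - [0, 0, 0]
    - [0, 0, 0]
    - [0, 0, 0]
    - [0, 0, 0]

```text
clock: 4.53
position: [0.5813, -0.008, 0.0718]
ee_rot: [1.0, -0.015, -0.0, -0.0]
ft_force: [-1.9, 0.7, 2.3]
grip_width: 0.004
```

Request:
move_arm:
  claw: [0, 0]
  dp:
    - [0, 0, 0.005]
    - [0, 0, 0.005]
  turn:
    - [0, 0, 0]
    - [0, 0, 0]

```text
clock: 4.7
position: [0.5815, -0.008, 0.0701]
ee_rot: [1.0, -0.015, 0.0, -0.0]
ft_force: [-4.7, 0.1, 15.0]
grip_width: 0.001
```

Request:
move_arm:
  claw: [0, 0]
  dp:
    - [0, 0, 0.005]
    - [0, 0, 0]
  turn:
    - [0, 0, 0]
    - [0, 0, 0]

```text
clock: 4.87
position: [0.5815, -0.0081, 0.0701]
ee_rot: [1.0, -0.015, -0.0, -0.0]
ft_force: [-5.8, -0.5, 14.3]
grip_width: 0.005
```

Lid hit its stop at z = 70 mm. Lifting off and heading for the pin on the rest.

Request:
move_arm:
  claw: [0, 0, 0, 0, 1, 1, 1, 1]
  dp:
    - [0, 0, -0.1]
    - [0, 0, -0.2]
    - [0, 0, -0.2]
    - [0, 0, -0.2]
    - [0, 0, -0.1]
    - [0, 0, 0]
    - [0, 0, 0]
    - [0, 0, 0]
  turn:
    - [0, 0, 0]
    - [0, 0, 0]
    - [0, 0, 0]
    - [0, 0, 0]
    - [0, 0, -0.1]
    - [0, 0, -0.1]
    - [0, 0, -0.1]
    - [0, 0, -0.08]

```text
clock: 5.53
position: [0.5818, -0.0079, 0.2296]
ee_rot: [0.991, 0.136, 0.001, -0.0]
ft_force: [1.0, 1.3, 0.7]
grip_width: 0.567
```

Run:
```python
from h import *
goto([PIN[0],PIN[1],.20],PIN[2])
im=cams.camera("top");cv2.imwrite("pics/t2.png",cv2.resize(im[145:265,215:375,::-1],(800,600),interpolation=cv2.INTER_CUBIC))
```

```text
t 5.53 pos [ 0.5818 -0.0079  0.2296] F [0.951  1.2686 0.684 ] w 0.567 j [-0.591   0.2616  0.633   1.6138 -0.1593  1.3169  0.3393]
yaw 0.27364395795518015 z axis [ 0.0014  0.0005 -1.    ]
turn units [-0.0001 -0.0019  0.0108]
shift units now-axes [-0.9461  1.4305  0.1464] after-turn axes [-0.9338  1.4384  0.148 ]
```

View pics/t2.png

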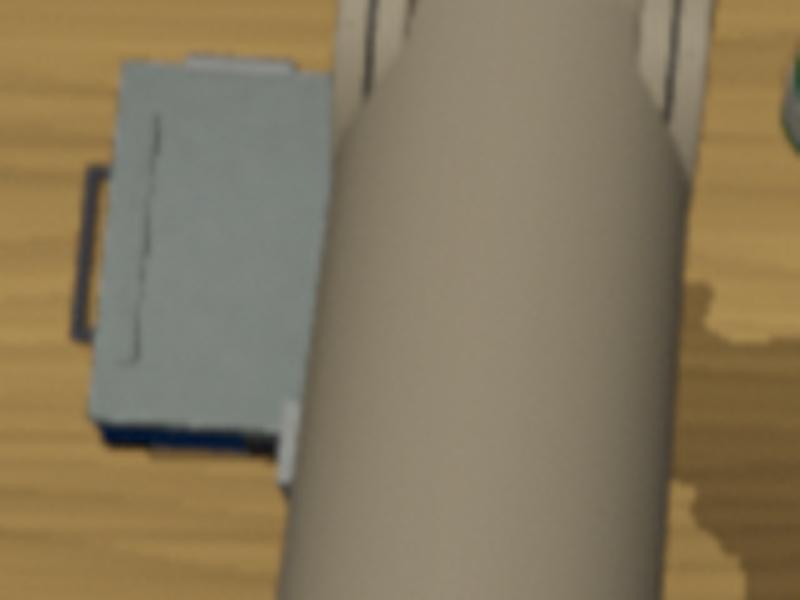

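The visible left part of the lid lies flat over the chest rim: it is shut. The arm hides the clasp.

Request:
move_arm:
  claw: [1, 1, 1, 1, 1, 1, 1, 1]
  dp:
    - [-0.11, 0.165, 0]
    - [-0.11, 0.165, 0]
    - [-0.11, 0.165, 0]
    - [-0.11, 0.165, 0]
    - [-0.11, 0.165, 0]
    - [-0.11, 0.165, 0]
    - [-0.11, 0.165, 0]
    - [-0.11, 0.165, 0.04]
  turn:
    - [0, 0, 0.01]
    - [0, 0, 0]
    - [0, 0, 0]
    - [0, 0, 0]
    - [0, 0, 0]
    - [0, 0, 0]
    - [0, 0, 0]
    - [0, 0, 0]

```text
clock: 6.25
position: [0.4798, -0.3108, 0.2224]
ee_rot: [0.992, 0.13, 0.001, 0.001]
ft_force: [1.3, 0.4, -0.7]
grip_width: 0.999
```

Request:
move_arm:
  claw: [1, 1, 1]
  dp:
    - [-0.05, 0.11, 0.1]
    - [0, 0, 0]
    - [0, 0, 0]
  turn:
    - [0, 0, 0]
    - [0, 0, 0]
    - [0, 0, 0]

```text
clock: 6.5
position: [0.4747, -0.3338, 0.2]
ee_rot: [0.992, 0.128, -0.001, -0.0]
ft_force: [0.6, 0.6, 0.3]
grip_width: 1.005
```

Run:
```python
from h import *
goto([PIN[0],PIN[1],.20],PIN[2])
T=toolT();im=np.ascontiguousarray(cams.camera("wrist")[:,:,::-1])
print(proj("wrist",pinpt(PIN,[-.033,0,.033,.118]),T))
cv2.imwrite("pics/w1.png",im)
```

```text
t 6.5 pos [ 0.4747 -0.3338  0.2   ] F [0.6468 0.6267 0.2884] w 1.005 j [-0.1292  0.3163  0.8119  1.6616 -0.2376  1.2682  0.9863]
yaw 0.2566912043059459 z axis [-0.0019  0.     -1.    ]
turn units [-0.0007  0.0023 -0.0108]
shift units now-axes [0.0101 0.0062 0.0002] after-turn axes [0.01   0.0063 0.0002]
[[328.2331 265.2456]
 [328.0031 220.7205]
 [327.7585 173.3571]
 [327.0502  36.2121]]
```

View pics/w1.png

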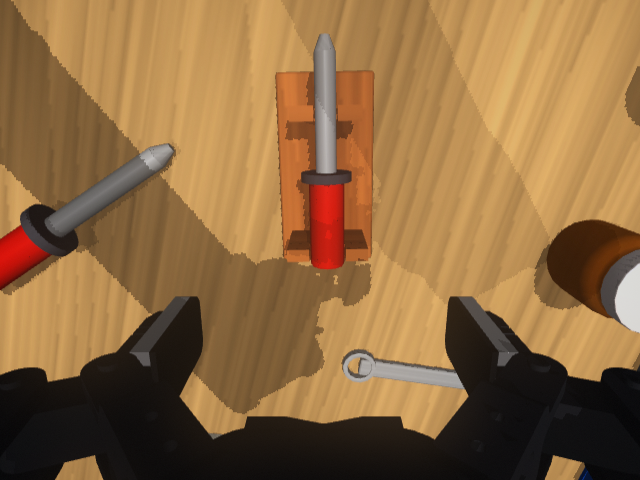

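Pin: nose (324,35), collar (326,175), handle end (328,267), within 3 px of the prediction; the larger look-alike is at left (50,235). Descending.

Request:
move_arm:
  claw: [1, 1, 1, 1, 1, 1, 1, 1]
  dp:
    - [0.007, 0.004, 0]
    - [0, 0, 0.15]
    - [0, 0, 0.15]
    - [0, 0, 0.15]
    - [0, 0, 0.15]
    - [0, 0, 0.1]
    - [0, 0, 0.07]
    - [0, 0, 0]
  turn:
    - [0, 0, -0.023]
    - [0, 0, 0]
    - [0, 0, 0]
    - [0, 0, 0]
    - [0, 0, 0]
    - [0, 0, 0]
    - [0, 0, 0]
    - [0, 0, 0]

```text
clock: 7.22
position: [0.4773, -0.331, 0.0449]
ee_rot: [0.99, 0.14, -0.001, -0.001]
ft_force: [-0.1, 0.4, 0.5]
grip_width: 1.0
```

Request:
move_arm:
  claw: [0, 0, 0, 0, 0, 0, 0, 0]
  dp:
    - [0, 0, 0]
    - [0, 0, 0]
    - [0, 0, 0]
    - [0, 0, 0]
    - [0, 0, 0]
    - [0, 0, 0]
    - [0, 0, 0]
    - [0, 0, 0]
  turn:
    - [0, 0, 0]
    - [0, 0, 0]
    - [0, 0, 0]
    - [0, 0, 0]
    - [0, 0, 0]
    - [0, 0, 0]
    - [0, 0, 0]
    - [0, 0, 0]
  grip_force: 70

```text
clock: 7.88
position: [0.4777, -0.3332, 0.048]
ee_rot: [0.99, 0.139, 0.0, 0.0]
ft_force: [-2.3, 1.5, 6.8]
grip_width: 0.252
```

Run:
```python
from h import *
goto([PIN[0],PIN[1],.046],.275)
```

```text
t 7.88 pos [ 0.4777 -0.3332  0.048 ] F [-2.3396  1.4611  6.8297] w 0.252 j [-0.0444  0.4961  0.7194  1.8005 -0.3855  0.9892  1.1103]
yaw 0.2791474363110851 z axis [ 0.0009  0.0001 -1.    ]
turn units [ 0.0002 -0.0012  0.0053]
shift units now-axes [-0.0054  0.0052  0.0101] after-turn axes [-0.0053  0.0052  0.0101]
```

Request:
move_arm:
  claw: [0, 0, 0, 0, 0, 0, 0, 0]
  dp:
    - [0, 0, -0.03]
    - [0, 0, -0.05]
    - [0, 0, -0.1]
    - [0, 0, -0.15]
    - [0, 0, -0.15]
    - [0, 0, -0.15]
    - [0, 0, -0.1]
    - [0, 0, 0]
  turn:
    - [0, 0, 0]
    - [0, 0, 0]
    - [0, 0, 0]
    - [0, 0, 0]
    - [0, 0, 0]
    - [0, 0, 0]
    - [0, 0, 0]
    - [0, 0, 0]

```text
clock: 8.55
position: [0.479, -0.3345, 0.1984]
ee_rot: [0.99, 0.139, 0.003, 0.002]
ft_force: [0.5, -0.3, -0.2]
grip_width: 0.256
```

Run:
```python
from h import *
g=chestpt(CH,(-.103,-.059-.15,.11))[0]
goto([g[0],g[1],.20],-.035)
T=toolT();im=np.ascontiguousarray(cams.camera("wrist")[:,:,::-1])
cv2.imwrite("pics/w2.png",im)
for z in (.016,.019):
  for d in(-.033,.033,.118): print(z,d,proj("wrist",(T@[0,-d,-z,1])[:3],T))
im=cams.camera("scene");cv2.imwrite("pics/s2.png",cv2.resize(im[130:280,160:360,::-1],(800,600)))
im=cams.camera("top");cv2.imwrite("pics/t3.png",cv2.resize(im[145:295,215:415,::-1],(800,600),interpolation=cv2.INTER_CUBIC))
```

```text
t 8.55 pos [ 0.479  -0.3345  0.1984] F [ 0.4669 -0.312  -0.1708] w 0.256 j [-0.1287  0.3205  0.811   1.661  -0.2445  1.2577  1.0102]
yaw 0.27896891971243126 z axis [ 0.0067 -0.0027 -1.    ]
turn units [ 0.0044 -0.008   0.3997]
shift units now-axes [ 0.4274 -0.8861 -0.0094] after-turn axes [ 0.1328 -0.9748 -0.0079]
0.016 -0.033 [[326.0967 405.8457]]
0.016 0.033 [[326.5591 231.2721]]
0.016 0.118 [[327.3762 -77.2503]]
0.019 -0.033 [[326.1529 411.531 ]]
0.019 0.033 [[326.6333 233.828 ]]
0.019 0.118 [[327.4887 -82.5444]]
```

View pics/w2.png

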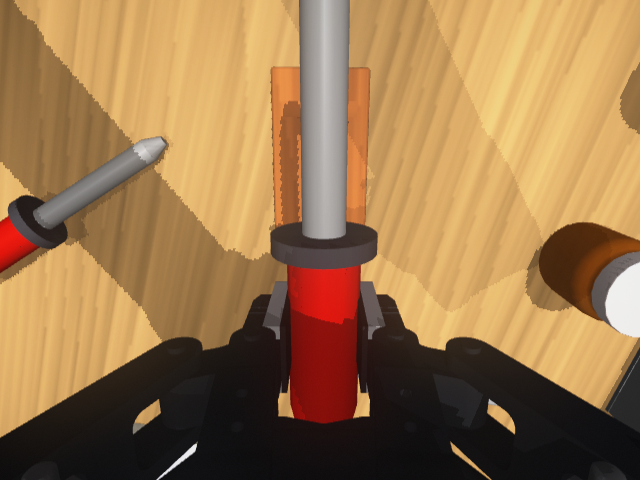

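View pics/s2.png

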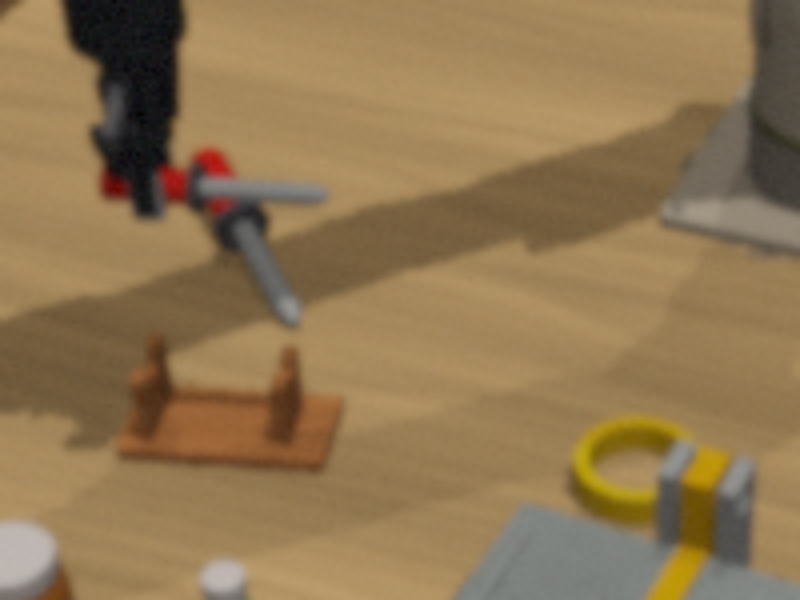

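View pics/t3.png

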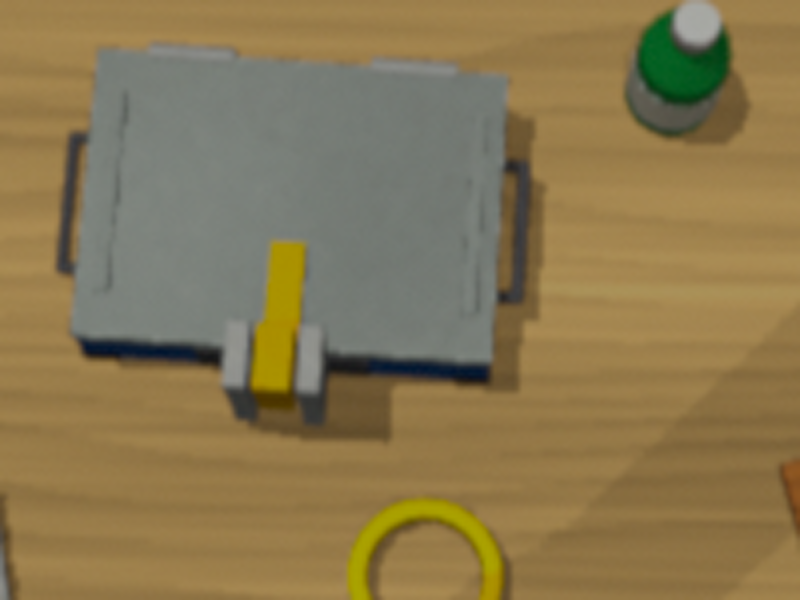

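Run:
```python
from h import *
from scipy.optimize import least_squares as LS
im=cv2.imread("pics/w2.png").astype(float);g=im.mean(2);sat=im.max(2)-im.min(2)
rows=[];
for v in range(8,215,12):
    m=sat[v]<25; 
    l=r=325
    while m[l]:l-=1
    while m[r]:r+=1
    rows.append((v,l+.5,r-.5))
A=np.array(rows);print(A[::4])
K=cams.camera_info("wrist");Tc=np.linalg.inv(K["tool_from_camera"])
# silhouette: for each edge pixel, distance of ray to axis = 7mm
def rays(u,v):
    d=np.c_[(u-K["cx"])/K["fx"],(v-K["cy"])/K["fy"],np.ones(len(u))];return d/np.linalg.norm(d,axis=1)[:,None]
L=rays(A[:,1],A[:,0]);Rr=rays(A[:,2],A[:,0])
def f(p):
    P=Tc[:3,:3]@np.array([p[0],-.033,-p[1]])+Tc[:3,3];D=Tc[:3,:3]@np.array([p[2],-1,p[3]]);D/=np.linalg.norm(D)
    o=[]
    for ry,s in((L,-1),(Rr,1)):
        n=np.cross(D,ry);n/=np.linalg.norm(n,axis=1)[:,None]; o.append((n@P)*1) 
    s=np.sign(o[0].mean())
    return np.r_[s*o[0]-.007,-s*o[1]-.007]*1e3
r=LS(f,[0,.018,0,0],x_scale=[.001,.001,.01,.01]);J=r.jac;print(r.x,np.sqrt(r.cost*2/len(r.fun)),np.sqrt(np.diag(np.linalg.inv(J.T@J)))*np.sqrt(2*r.cost/len(r.fun)))
T=toolT()
print("collar proj for",[ (e,proj("wrist",(T@[r.x[0],-e,-r.x[1]+.0,1])[:3],T)) for e in(.030,.033)])
im=cams.camera("scene");cv2.imwrite("pics/s3f.png",im[:,:,::-1]);cv2.imwrite("pics/s3.png",cv2.resize(im[225:345,250:410,::-1],(800,600),interpolation=cv2.INTER_CUBIC))
im=cams.camera("top");cv2.imwrite("pics/t3f.png",im[:,:,::-1])
cv2.imwrite("pics/t4.png",cv2.resize(im[200:254,252:324,::-1],(800,600),interpolation=cv2.INTER_CUBIC))
```

```text
[[  8.  299.5 348.5]
 [ 56.  299.5 348.5]
 [104.  300.5 347.5]
 [152.  300.5 346.5]
 [200.  301.5 345.5]]
[-0.001   0.0149  0.0014  0.0062] 0.08238759566897642 [0.     0.0006 0.0008 0.0141]
collar proj for [(0.03, array([[323.5238, 239.2732]])), (0.033, array([[323.5291, 230.3891]]))]
```

View pics/s3.png

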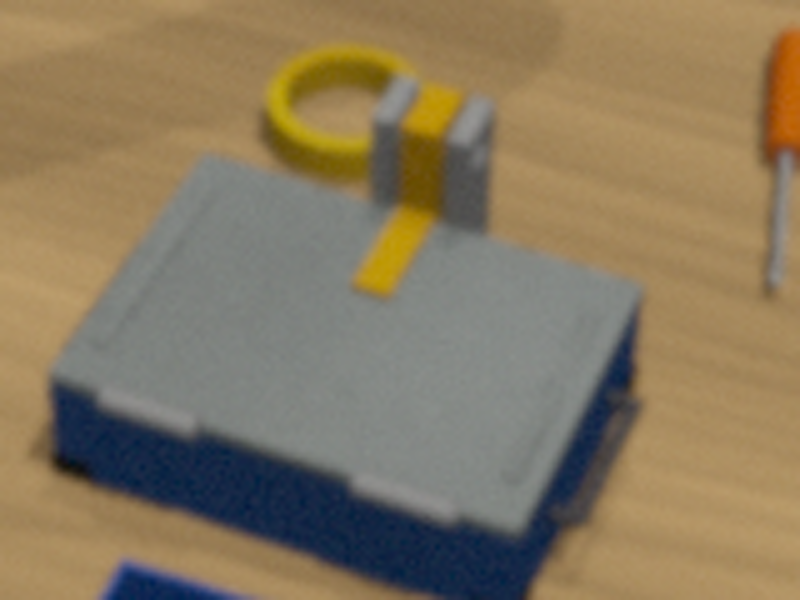

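View pics/t4.png

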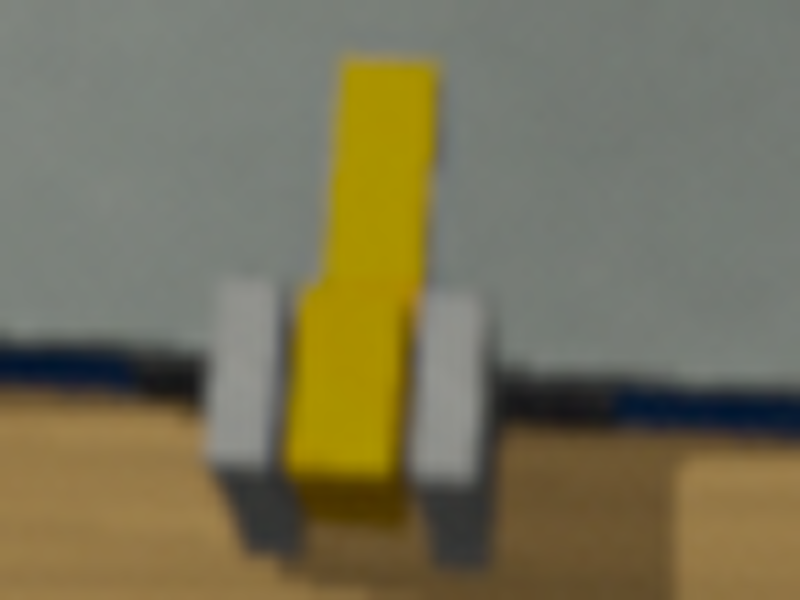

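```bash
cat > fit2.py <<'E'
from h import *
from scipy.optimize import least_squares as LS
def c(u,o,s): return (np.array(u,float)+.5)/s-.5+np.array(o)
t4=lambda u:c(u,(252,200),100/9);t3=lambda u:c(u,(215,145),4);s3=lambda u:c(u,(250,225),5)
E=[]
for y0,y1,z in((.026,.014,.128),(-.014,-.026,.128),(.01,-.01,.128)): E+=[(-.085,y0,z),(-.085,y1,z),(-.121,y0,z),(-.121,y1,z)]
UE=t4([(220,283),(282,285),(207,462),(270,470),(425,290),(490,292),(412,472),(476,482),(302,285),(412,290),(287,472),(395,475)])
L=[(-.087,.12,.07),(-.087,-.12,.07),(.085,.12,.07),(.085,-.12,.07)]
UL=t3([(73,335),(490,362),(98,48),(508,75)]);US=s3([(643,283),(205,153),(520,530),(55,375)])
Es=[(-.085,-.026,.128),(-.085,-.014,.128),(-.121,-.026,.128),(-.121,-.014,.128),(-.085,.014,.128),(-.085,.026,.128),(-.121,.014,.128),(-.121,.026,.128)]
UEs=s3([(374,118),(400,125),(395,72),(418,80),(445,135),(472,145),(470,93),(495,102)])
sets=[("top",E,UE),("top",L,UL),("scene",L,US),("scene",Es,UEs)]
def f(p,ss=sets): return np.concatenate([(proj(n,chestpt(p,P))-U).ravel() for n,P,U in ss])
for ss in(sets,sets[:2],sets[2:]):
    r=LS(f,[.62,.065,-.035],loss="soft_l1",args=(ss,));p=r.x;print(p,"clasp",chestpt(p,(-.103,0,.11)));print(f(p,ss).reshape(-1,2).round(1).tolist())
E
python3 fit2.py
```

```text
[ 0.6221  0.0656 -0.0366] clasp [[0.5191 0.0694 0.11  ]]
[[-0.1, 0.0], [-0.1, 0.2], [-0.2, 0.2], [-0.3, -0.2], [-0.1, 0.5], [-0.4, 0.7], [-0.1, 0.5], [-0.3, -0.1], [-0.1, 0.3], [-0.8, 0.4], [0.0, -0.2], [-0.4, 0.1], [-1.1, 0.5], [0.2, 0.2], [-0.7, 0.1], [-0.3, -0.3], [-0.2, 0.0], [-0.9, -0.2], [-0.2, 0.3], [-2.2, -0.1], [-1.3, -0.0], [-2.0, -0.1], [0.1, 0.5], [-0.0, 0.2], [-0.4, 0.9], [-1.2, 0.2], [0.0, 0.5], [-0.5, -0.0]]
[ 0.6225  0.0648 -0.0394] clasp [[0.5195 0.0689 0.11  ]]
[[0.2, -0.2], [0.1, -0.0], [0.0, -0.0], [-0.1, -0.4], [0.2, 0.4], [-0.1, 0.5], [0.1, 0.3], [-0.1, -0.3], [0.2, 0.1], [-0.5, 0.2], [0.2, -0.4], [-0.2, -0.1], [-0.9, 0.2], [0.5, 0.2], [-0.2, -0.2], [0.2, -0.3]]
[ 0.6209  0.0671 -0.0335] clasp [[0.5179 0.0705 0.11  ]]
[[0.5, -0.3], [-0.3, -0.3], [0.7, 0.0], [-1.4, -0.2], [-0.7, -0.2], [-1.3, -0.3], [0.7, 0.3], [0.5, -0.0], [0.3, 0.7], [-0.5, 0.0], [0.6, 0.3], [0.1, -0.3]]
```

```bash
cat >> h.py <<'E'
CL=np.array([.519,.069,.110]);YW=-.037;U=np.array([np.sin(-YW),np.cos(YW),0]);X=np.array([np.cos(YW),np.sin(YW),0])
def tgt(along,z=.094,dx=.001): 
    t=CL+along*U+dx*X; t[2]=z; return t
E
python3 -c "
from h import *
goto(tgt(-.172,.2),YW)"
```

```text
t 8.8 pos [ 0.4771 -0.3325  0.192 ] F [-0.1284  0.5413 -2.0658] w 0.257 j [-0.1275  0.3266  0.8079  1.6685 -0.2463  1.2542  1.0114]
yaw 0.2796000544293197 z axis [-0.0016  0.0009 -1.    ]
turn units [-0.0014  0.0019  0.4031]
shift units now-axes [ 0.4925 -1.0527 -0.0391] after-turn axes [ 0.1403 -1.1536 -0.0398]
```

Request:
move_arm:
  claw: [0, 0, 0, 0, 0, 0, 0, 0]
  dp:
    - [0, 0, 0]
    - [0, 0, -0.02]
    - [0, 0, -0.02]
    - [0.02, -0.165, 0]
    - [0.02, -0.165, 0]
    - [0.02, -0.165, 0]
    - [0.02, -0.165, 0]
    - [0.02, -0.165, 0]
  turn:
    - [0, 0, 0.135]
    - [0, 0, 0.135]
    - [0, 0, 0.133]
    - [0, 0, 0]
    - [0, 0, 0]
    - [0, 0, 0]
    - [0, 0, 0]
    - [0, 0, 0]

```text
clock: 9.47
position: [0.5031, -0.1671, 0.2001]
ee_rot: [1.0, -0.019, -0.001, 0.0]
ft_force: [1.2, -0.6, -2.0]
grip_width: 0.256
```

Request:
move_arm:
  claw: [0, 0, 0, 0]
  dp:
    - [0.02, -0.165, 0]
    - [0.02, -0.16, 0]
    - [0, 0, 0]
    - [0, 0, 0]
  turn:
    - [0, 0, 0]
    - [0, 0, 0]
    - [0, 0, 0]
    - [0, 0, 0]

```text
clock: 9.8
position: [0.5139, -0.102, 0.2001]
ee_rot: [1.0, -0.016, -0.001, -0.0]
ft_force: [0.7, -0.4, -0.1]
grip_width: 0.257
```

```bash
python3 -c "
from h import *
goto(tgt(-.172,.094),YW)"
```

```text
t 9.8 pos [ 0.5139 -0.102   0.2001] F [ 0.7013 -0.447  -0.1224] w 0.257 j [-0.596   0.1459  0.7772  1.8034 -0.1079  1.2374  0.1787]
yaw -0.03281634893979622 z axis [-0.0018  0.0001 -1.    ]
turn units [-0.      0.0022  0.0053]
shift units now-axes [-0.0001  0.0049  0.5307] after-turn axes [-0.001   0.0049  0.5307]
```

Request:
move_arm:
  claw: [0, 0, 0, 0, 0, 0, 0]
  dp:
    - [0, 0.005, 0.1]
    - [0, 0, 0.12]
    - [0, 0, 0.12]
    - [0, 0, 0.12]
    - [0, 0, 0.07]
    - [0, 0, 0]
    - [0, 0, 0]
  turn:
    - [0, 0.002, 0.005]
    - [0, 0, 0]
    - [0, 0, 0]
    - [0, 0, 0]
    - [0, 0, 0]
    - [0, 0, 0]
    - [0, 0, 0]

```text
clock: 10.38
position: [0.5133, -0.1065, 0.0946]
ee_rot: [1.0, -0.021, -0.0, 0.001]
ft_force: [0.2, 0.6, 0.1]
grip_width: 0.257
```

Run:
```python
from h import *
goto(tgt(-.172,.094),YW)
T=toolT()
im=cams.camera("scene");cv2.imwrite("pics/s5.png",cv2.resize(im[190:280,240:360,::-1],(800,600),interpolation=cv2.INTER_CUBIC))
im=cams.camera("top");cv2.imwrite("pics/t5.png",cv2.resize(im[190:265,265:365,::-1],(800,600),interpolation=cv2.INTER_CUBIC))
im=cams.camera("wrist");cv2.imwrite("pics/w5.png",im[:,:,::-1])
P=[(T@[-.001,-d,-.016,1])[:3] for d in (.031,.116)]+[CL+U*a for a in(-.026,.026)]
print(np.array(P))
print("scene crop",(proj("scene",P)-[240,190])*20/3);print("top crop",(proj("top",P)-[265,190])*8);print("wrist",proj("wrist",P,T))
```

```text
t 10.38 pos [ 0.5133 -0.1065  0.0946] F [0.2078 0.5835 0.1092] w 0.257 j [-0.5363  0.2867  0.7509  1.9181 -0.2267  1.0229  0.2706]
yaw -0.042835298310700674 z axis [-0.0004 -0.001  -1.    ]
turn units [ 0.0013  0.0005 -0.0074]
shift units now-axes [ 0.0008 -0.0179  0.0032] after-turn axes [ 0.0009 -0.0178  0.0032]
[[ 0.5137 -0.0754  0.1106]
 [ 0.5173  0.0095  0.1105]
 [ 0.518   0.043   0.11  ]
 [ 0.52    0.095   0.11  ]]
scene crop [[288.0117 311.8098]
 [489.2535 370.7603]
 [571.5001 394.5077]
 [700.5875 431.6206]]
top crop [[673.0689 396.7557]
 [363.3503 375.9697]
 [240.9626 370.6114]
 [ 51.3689 358.9394]]
wrist [[ 323.4006  236.291 ]
 [ 323.5557  -69.913 ]
 [ 320.7955 -227.4329]
 [ 319.0611 -538.0986]]
```

View pics/s5.png

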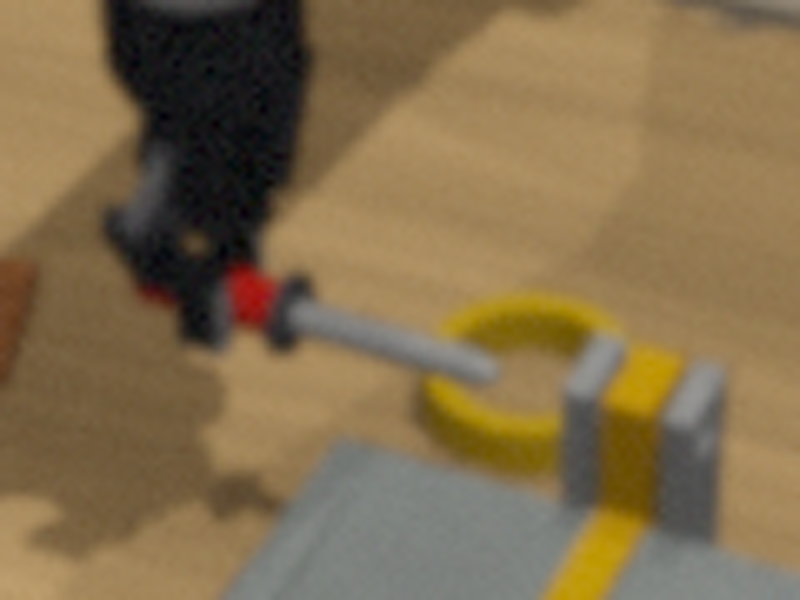

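View pics/t5.png

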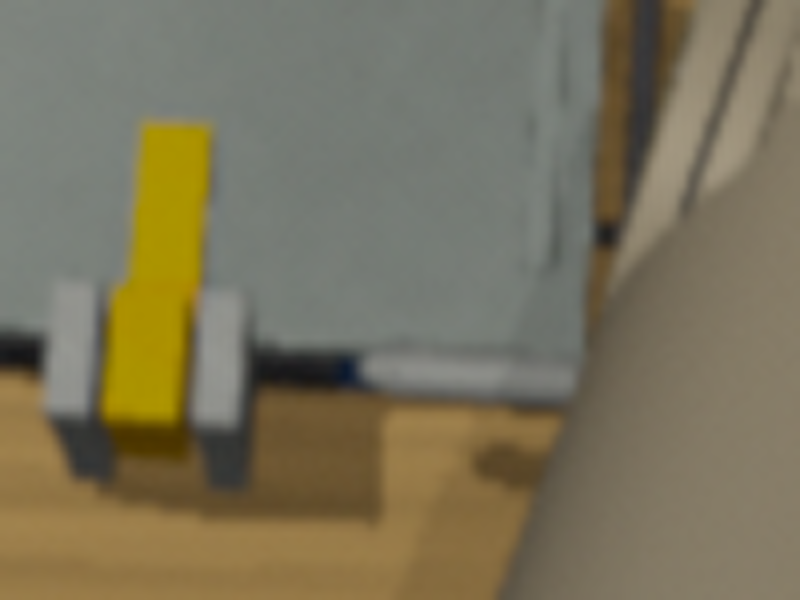

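View pics/w5.png

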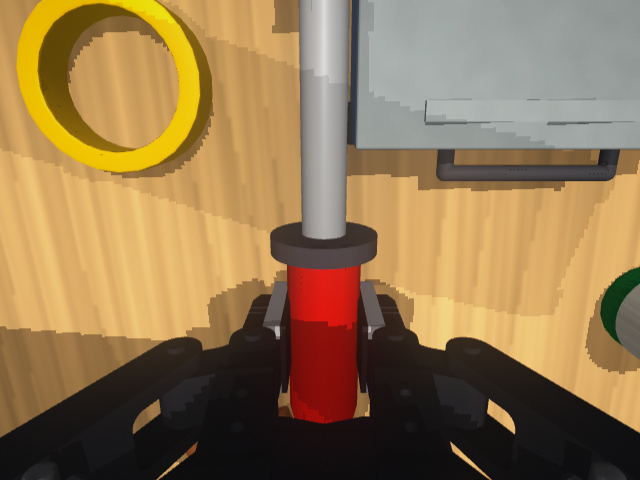

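Run:
```python
from h import *
im=cams.camera("top")[:,:,::-1].copy();cv2.imwrite("pics/t6f.png",im)
cv2.imwrite("pics/t6.png",cv2.resize(im[225:249,306:346],(800,480),interpolation=cv2.INTER_NEAREST))
goto(tgt(-.172,.094),YW)
```

```text
t 10.58 pos [ 0.5148 -0.1056  0.0962] F [-0.0049 -0.0033 -1.7374] w 0.255 j [-0.5375  0.2843  0.7507  1.9166 -0.227   1.0228  0.2705]
yaw -0.041371370512180684 z axis [ 0.0034  0.0001 -1.    ]
turn units [-0.0003 -0.0043 -0.0056]
shift units now-axes [-0.0064 -0.0129  0.011 ] after-turn axes [-0.0063 -0.0129  0.0111]
```

View pics/t6.png

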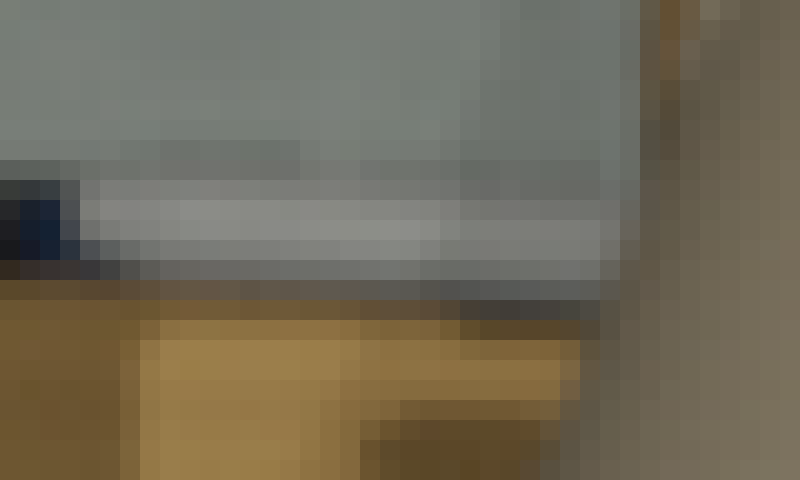

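```bash
cat >> h.py <<'E'
def avg(n=12):
    P=[];V=[]
    for i in range(n):
        cams.camera("wrist"); o=manip.get_obs();P.append(o["position"]);V.append(R.from_quat(o["ee_rot"]).as_matrix())
    P=np.array(P);print("mean",P.mean(0),"std",P.std(0)); M=R.from_matrix(np.array(V)).mean().as_matrix()
    print("yaw",np.arctan2(M[1,0],M[0,0]),"z",M[:,2]);return P.mean(0),M
E
python3 - <<'E'
from h import *
m,M=avg(); print((tgt(-.172,.094)-m)@M/.2)
E
```

```text
mean [ 0.5143 -0.1051  0.0954] std [0.0002 0.0001 0.0003]
yaw -0.0408497036924105 z [ 0.0022  0.0002 -1.    ]
[-0.004  -0.0108  0.0071]
```

Request:
move_arm:
  claw: [0, 0, 0, 0, 0]
  dp:
    - [-0.007, -0.03, 0.008]
    - [0, -0.04, 0]
    - [0, -0.04, 0]
    - [0, 0, 0]
    - [0, 0, 0]
  turn:
    - [0, 0, 0]
    - [0, 0, 0]
    - [0, 0, 0]
    - [0, 0, 0]
    - [0, 0, 0]

```text
clock: 11.6
position: [0.5138, -0.0821, 0.0935]
ee_rot: [1.0, -0.02, 0.001, -0.0]
ft_force: [-0.0, -0.3, -0.7]
grip_width: 0.258
```

Run:
```python
from h import *
m,M=avg(6); print("home rem",(tgt(-.0573,.094)-m)@M/.2)
im=cams.camera("top")[:,:,::-1].copy()
cv2.imwrite("pics/t7.png",cv2.resize(im[218:248,266:326],(800,400),interpolation=cv2.INTER_CUBIC))
im=cams.camera("scene")[:,:,::-1].copy()
cv2.imwrite("pics/s7.png",cv2.resize(im[222:277,280:360],(800,550),interpolation=cv2.INTER_CUBIC))
T=np.eye(4);T[:3,:3]=M;T[:3,3]=m
P=[(T@[-.001,-d,-.016,1])[:3] for d in (.031,.116)]+[CL+U*a for a in(-.026,.026)]
print("scene crop",(proj("scene",P)-[280,222])*10);print("top crop",(proj("top",P)-[266,218])*40/3)
```

```text
mean [ 0.5136 -0.0832  0.0935] std [0.     0.0003 0.    ]
yaw -0.04097133062722219 z [ 0.0017 -0.0001 -1.    ]
home rem [ 0.0017 -0.4751 -0.0024]
scene crop [[114.8051 172.9704]
 [419.7999 261.6183]
 [457.2501 271.7615]
 [650.8812 327.4309]]
top crop [[966.8242 284.2539]
 [450.89   250.475 ]
 [388.2709 244.3524]
 [ 72.2814 224.8991]]
```

View pics/t7.png

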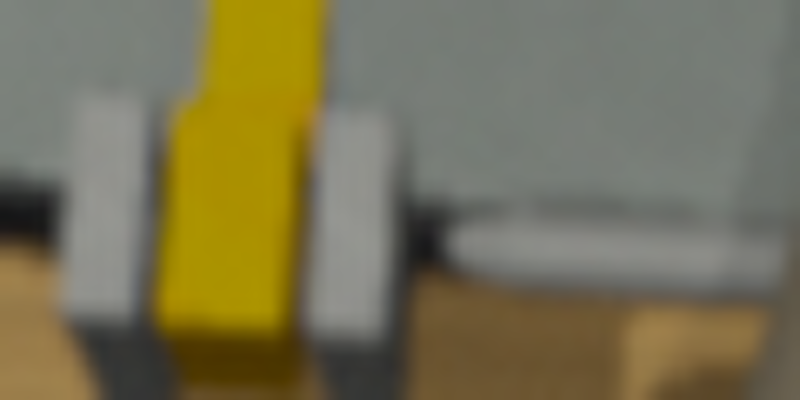

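View pics/s7.png

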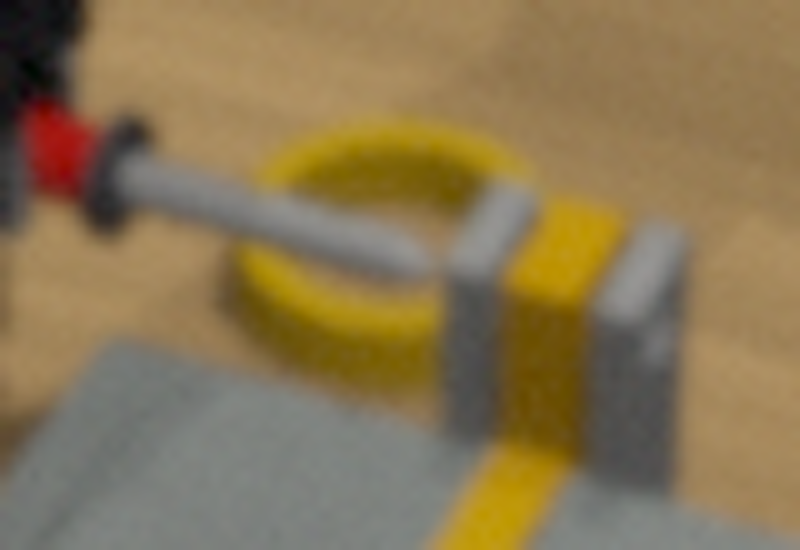

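Request:
move_arm:
  claw: [0, 0, 0, 0, 0]
  dp:
    - [-0.005, -0.03, 0]
    - [0, -0.03, 0]
    - [0, -0.03, 0]
    - [0, -0.03, 0]
    - [0, 0, 0]
  turn:
    - [0, 0, 0]
    - [0, 0, 0]
    - [0, 0, 0]
    - [0, 0, 0]
    - [0, 0, 0]

```text
clock: 12.42
position: [0.5138, -0.0571, 0.0934]
ee_rot: [1.0, -0.019, 0.001, -0.0]
ft_force: [-0.3, 0.5, -0.7]
grip_width: 0.253
```

Request:
move_arm:
  claw: [0, 0, 0, 0, 0]
  dp:
    - [0, -0.03, 0]
    - [0, -0.03, 0]
    - [0, -0.03, 0]
    - [0, -0.03, 0]
    - [0, 0, 0]
  turn:
    - [0, 0, 0]
    - [0, 0, 0]
    - [0, 0, 0]
    - [0, 0, 0]
    - [0, 0, 0]

```text
clock: 12.83
position: [0.5147, -0.0334, 0.0934]
ee_rot: [1.0, -0.02, 0.001, -0.0]
ft_force: [-0.5, -0.2, -1.0]
grip_width: 0.259
```

Run:
```python
from h import *
m,M=avg(3); print("home rem",(tgt(-.0573,.094)-m)@M/.2,manip.get_obs()["ft_force"])
im=cams.camera("scene")[:,:,::-1].copy()
cv2.imwrite("pics/s8.png",cv2.resize(im[222:277,280:360],(800,550),interpolation=cv2.INTER_CUBIC))
```

```text
mean [ 0.5146 -0.0347  0.0935] std [0.     0.0004 0.    ]
yaw -0.04021608937033361 z [ 0.0016  0.     -1.    ]
home rem [ 0.0069 -0.2327 -0.0026] [ 0.3892 -0.2898 -0.8078]
```

View pics/s8.png

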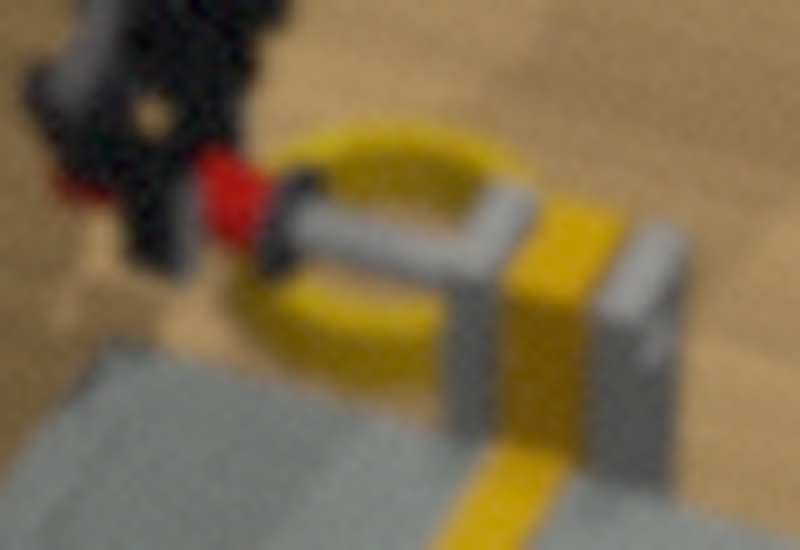

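The shank is in the first ear and lug with no force; continuing.

Request:
move_arm:
  claw: [0, 0, 0, 0, 0]
  dp:
    - [0, -0.03, 0]
    - [0, -0.03, 0]
    - [0, -0.03, 0]
    - [0, -0.03, 0]
    - [0, 0, 0]
  turn:
    - [0, 0, 0]
    - [0, 0, 0]
    - [0, 0, 0]
    - [0, 0, 0]
    - [0, 0, 0]

```text
clock: 13.45
position: [0.5157, -0.0092, 0.0934]
ee_rot: [1.0, -0.019, 0.001, -0.0]
ft_force: [0.2, -0.5, -0.9]
grip_width: 0.259
```

Request:
move_arm:
  claw: [0, 0, 0, 0, 0]
  dp:
    - [0, -0.03, 0]
    - [0, -0.02, 0]
    - [0, -0.02, 0]
    - [0, -0.01, 0]
    - [0, 0, 0]
  turn:
    - [0, 0, 0]
    - [0, 0, 0]
    - [0, 0, 0]
    - [0, 0, 0]
    - [0, 0, 0]

```text
clock: 13.87
position: [0.5163, 0.0055, 0.0935]
ee_rot: [1.0, -0.02, 0.001, -0.0]
ft_force: [0.1, -0.0, -1.4]
grip_width: 0.258
```

Run:
```python
from h import *
m,M=avg(3); print("home rem",(tgt(-.0573,.094)-m)@M/.2,manip.get_obs()["ft_force"])
im=cams.camera("scene")[:,:,::-1].copy()
cv2.imwrite("pics/s9.png",cv2.resize(im[222:277,280:360],(800,550),interpolation=cv2.INTER_CUBIC))
```

```text
mean [0.5162 0.0049 0.0935] std [0.     0.0002 0.    ]
yaw -0.040860528504936246 z [ 0.0016 -0.     -1.    ]
home rem [ 0.0068 -0.0346 -0.0026] [-0.62    0.7293 -0.623 ]
```

View pics/s9.png

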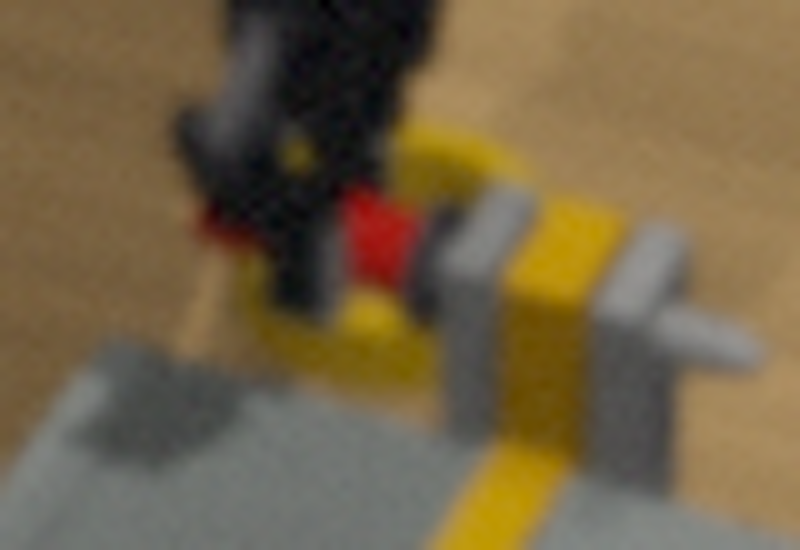

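Request:
move_arm:
  claw: [0, 0, 0]
  dp:
    - [0, -0.01, 0]
    - [0, -0.01, 0]
    - [0, 0, 0]
  turn:
    - [0, 0, 0]
    - [0, 0, 0]
    - [0, 0, 0]

```text
clock: 14.32
position: [0.5164, 0.0094, 0.0935]
ee_rot: [1.0, -0.02, 0.001, -0.0]
ft_force: [-0.3, 0.4, -0.5]
grip_width: 0.262
```

Request:
move_arm:
  claw: [0, 0, 0]
  dp:
    - [0, -0.005, 0]
    - [0, -0.005, 0]
    - [0, 0, 0]
  turn:
    - [0, 0, 0]
    - [0, 0, 0]
    - [0, 0, 0]

```text
clock: 14.57
position: [0.5165, 0.0108, 0.0935]
ee_rot: [1.0, -0.02, 0.001, 0.0]
ft_force: [0.9, -0.8, -2.0]
grip_width: 0.26
```

Request:
move_arm:
  claw: [0, 0, 0]
  dp:
    - [0, -0.005, 0]
    - [0, 0, 0]
    - [0, 0, 0]
  turn:
    - [0, 0, 0]
    - [0, 0, 0]
    - [0, 0, 0]

```text
clock: 14.82
position: [0.5165, 0.0109, 0.0934]
ee_rot: [1.0, -0.021, 0.001, 0.001]
ft_force: [0.0, -5.8, -2.9]
grip_width: 0.257
```

Request:
move_arm:
  claw: [0.5, 1, 1, 1, 1, 1, 1, 1]
  dp:
    - [0, 0, 0]
    - [0, 0, 0]
    - [0, 0, 0]
    - [0, 0, 0]
    - [0, 0, 0]
    - [0, 0, 0]
    - [0, 0, -0.05]
    - [0, 0, -0.1]
  turn:
    - [0, 0, 0]
    - [0, 0, 0]
    - [0, 0, 0]
    - [0, 0, 0]
    - [0, 0, 0]
    - [0, 0, 0]
    - [0, 0, 0]
    - [0, 0, 0]

```text
clock: 15.48
position: [0.5151, 0.0118, 0.1226]
ee_rot: [1.0, -0.02, -0.001, 0.001]
ft_force: [-0.1, 0.4, 0.6]
grip_width: 1.0
```

Request:
move_arm:
  claw: [1, 1, 1, 1, 1, 1, 1, 1]
  dp:
    - [0, 0, -0.15]
    - [0, 0, -0.2]
    - [0, 0, -0.2]
    - [0, 0.15, -0.1]
    - [0, 0.2, 0]
    - [0, 0.2, 0]
    - [0, 0, 0]
    - [0, 0, 0]
  turn:
    - [0, 0, 0]
    - [0, 0, 0]
    - [0, 0, 0]
    - [0, 0, 0]
    - [0, 0, 0]
    - [0, 0, 0]
    - [0, 0, 0]
    - [0, 0, 0]

```text
clock: 16.15
position: [0.5113, -0.1009, 0.2545]
ee_rot: [1.0, -0.023, 0.001, -0.0]
ft_force: [0.1, 1.7, -0.3]
grip_width: 1.001
```

Run:
```python
from h import *
im=cams.camera("scene")[:,:,::-1].copy();cv2.imwrite("pics/s10f.png",im)
cv2.imwrite("pics/s10.png",cv2.resize(im[222:277,280:360],(800,550),interpolation=cv2.INTER_CUBIC))
im=cams.camera("top")[:,:,::-1].copy();cv2.imwrite("pics/t10f.png",im)
cv2.imwrite("pics/t10.png",cv2.resize(im[205:255,255:335],(800,500),interpolation=cv2.INTER_CUBIC))
print(manip.get_obs()["position"],manip.get_obs()["ft_force"])
P=[CL+U*a for a in(-.092,-.032,-.026,0.026,.059)]
print("scene crop",(proj("scene",P)-[280,222])*10);print("top crop",(proj("top",P)-[255,205])*10)
```

```text
[ 0.5118 -0.0976  0.2539] [0.411  0.9147 0.3381]
scene crop [[217.8381 202.9301]
 [435.1956 265.4208]
 [457.2501 271.7615]
 [650.8812 327.4309]
 [776.128  363.4397]]
top crop [[701.8728 331.7745]
 [428.5427 314.9474]
 [401.2032 313.2643]
 [164.2111 298.6743]
 [ 13.7661 289.4124]]
```

View pics/s10.png

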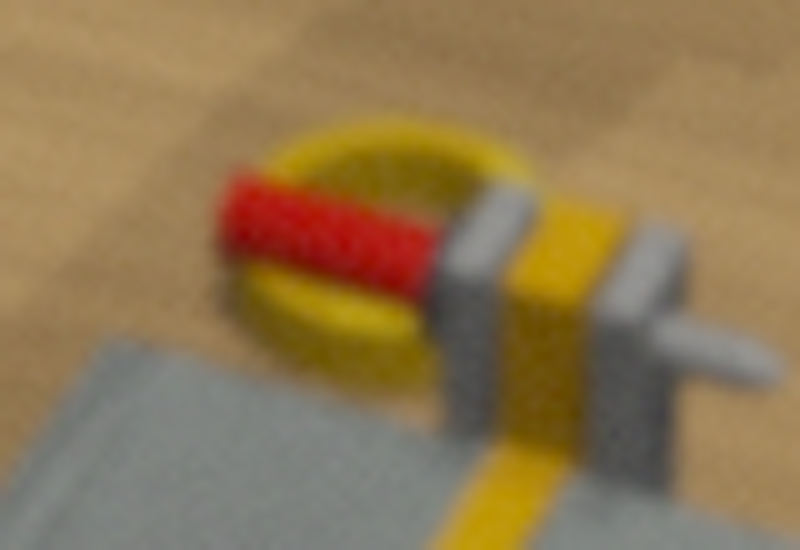

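View pics/t10.png

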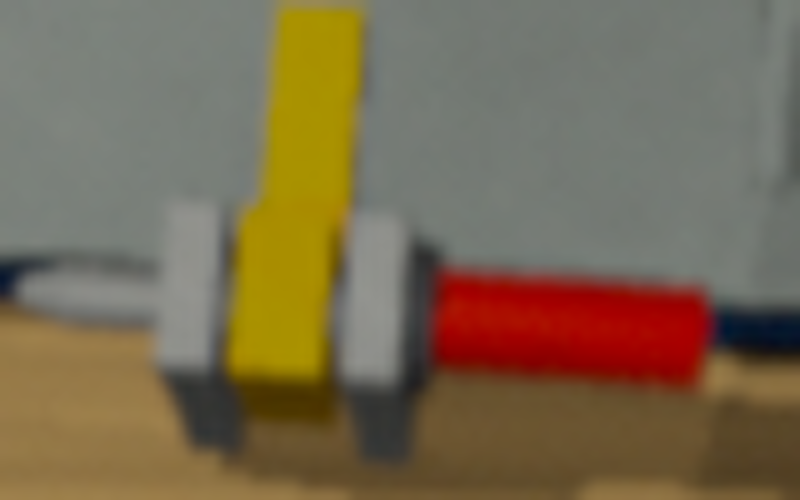

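View pics/t10f.png

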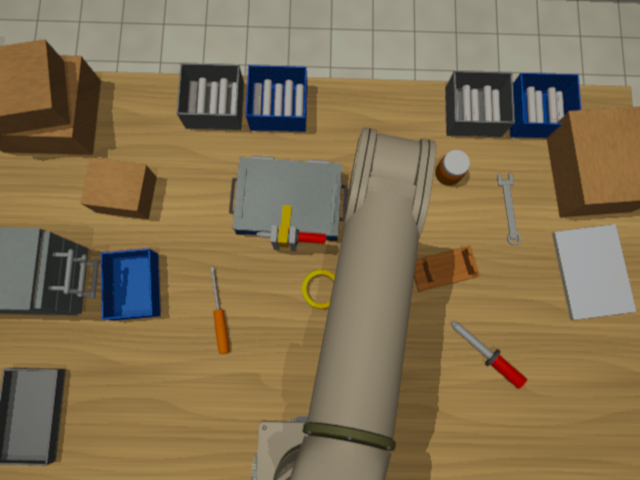

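The pin is home: the nose at scene crop (778,365) and top crop (17,289) is within 5 crop px of the fully-home prediction. The collar sits on the ear, the lid is shut, and the bystanders in view are in place. I'll let it settle, then hand in.

Request:
move_arm:
  claw: [1, 1, 1, 1, 1, 1]
  dp:
    - [0, 0, 0]
    - [0, 0, 0]
    - [0, 0, 0]
    - [0, 0, 0]
    - [0, 0, 0]
    - [0, 0, 0]
  turn:
    - [0, 0, 0]
    - [0, 0, 0]
    - [0, 0, 0]
    - [0, 0, 0]
    - [0, 0, 0]
    - [0, 0, 0]

```text
clock: 16.75
position: [0.5118, -0.0978, 0.2535]
ee_rot: [1.0, -0.02, 0.001, -0.0]
ft_force: [-0.2, 0.2, 1.0]
grip_width: 1.002
```

Run:
```python
from h import *
im=cams.camera("scene")[:,:,::-1]; a=cv2.imread("pics/s10f.png")
print("pin area change",np.abs(im[235:262,300:362].astype(float)-a[235:262,300:362]).mean())
o=manip.get_obs();print(o["clock"],o["ft_force"]);print(manip.hand_in())
```

```text
pin area change 2.337514934289128
16.8 [ 0.3262 -0.3298  0.1473]
the job is handed in; nothing more can be done
None
```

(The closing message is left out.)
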